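Check the nip of a bench crimper with a setting blade

ROBOT

A 7-joint arm with a two-finger parallel gripper is mounted at the origin on the work surface. World frame = base frame: x ahead of the robot, y to its left, z up, the work surface at z = 0. Lengths are in mm, angles in rad, forces in N, time in s.
With the tool pointing down it reaches from about 400 to 875 mm from the base axis. Payload 6.5 kg.
Tool frame: the origin (TCP) lies midway between the tips of the shut fingers; the grasp point (between the pads) lies env.grip_depth behind it (env.grip_depth is the distance from the TCP to the grasp point, in mm); z points along the fingers, y is the line along which they close (so a half turn about z gives the same grasp; the last joint's range is limited). The gripper opens to 85 mm and grips with 20 to 120 N. Pads are 22 mm wide; open, the fingers measure 114 mm over their backs; the gripper's body (76 mm by 85 mm) begins 54 mm behind the grasp point. The pads swing forward as they close: fully open they stand 13 mm farther back than shut.
Start: joints at [-1.207, 0.536, -0.004, 1.538, 0.003, 1.067, -0.071], TCP at [270.842, 590.876, 231.29] pointing down, gripper open.
Joint ranges: [-2.7, 2.7], [-0.37, 2.16], [-1.27, 1.26], [0.24, 2.4], [-1.31, 4.45], [0.19, 1.91], [-2.76, 2.76]. Speed limits (rad/s): [2.39, 2.39, 3.14, 3.14, 3.14, 3.14, 3.14].

INTERFACE

Orientations are given as a unit quaternion [x, y, z, w].
In Python, from cell import state, cams, workorder, env gives the robot as it stands.
- The arm moves only by the tool jog_arm, never from a script. Its argument "steps" is text: rows parted by semicolons, each of 7 numbers parted by spaces: the shift along the tool's x, y, z in units of 0.1 m (1.0 is 0.1 m), then the turn, a rotation vector about the tool's x, y, z in units of 30 degrees (1.0 is 30 degrees), then the finger opening in mm, from 0 to 85.4. In form: x y z wx wy wz claw; .... A call has 1 to 20 rows; each row is the pose to reach, as a shift and turn from the pose commanded when the call began, along the tool's axes at that moment; what a row does not reach only later rows make up. A row lasts 1/12 s, in which the tool goes at most 41.7 mm and 7.16 degrees, less where a joint would pass 70% of its speed; a pose out of reach is approached as far as the arm can. A call with a number of a shift or a turn outside -1 to 1 is refused whole. A call with a gripper value outside its range is refused whole. The fingers move at their own pace and stop on an object; the grip force is fixed at half the most. Time passes only in rows, so rows that repeat a pose let the fingers close. It gives the time, the measured TCP pose, the force, the opening and the grip force at its end, in the units of the state.
- state(): the state, without advancing time (a new reading comes with each control period).
- cams.read_camera(name): name is "scene" or "top" or "wrist"; returns a dict with "image" (480x640x3 uint8, red, green, blue), "K" (3x3 intrinsics, pixels), "k1" (the pictures are not rectified: a ray, as slopes to the right and down, at radius r is drawn at 1 + k1 r^2 times it, then the intrinsics apply), "extrinsics" (4x4, takes a point from world to camera coordinates). Camera axes: x right, y down, z forward; pixel columns grow to the right and rows downward; lengths in mm; the calibration is good to about 2 mm. A picture is of the moment at which its call begins. There is no depth.
- workorder.finish_job(): hands the job in; it is judged then, once.
Trained networks look in the newest picture that a camera, given by its name, has taken for a name from the list of things; names that differ only in an ending like _2 or _b are one class to them, and where a whole thing is asked for, a point or a joint stands for the part that bears it (a point fixed in the world has none). Each returns a list of dicts, best first, with "score" (0 to 1); they miss things now and then, are a little off and sometimes report something else, mostly with a low value. They report only what shows in the picture. A call takes as long as a camera call. They do not tell look-alikes from the thing itself.
- cams.search_frame(camera, name): "at" ([column, row] in pixels, amid what is visible of it).
- cams.cut_out(camera, name): "pixels" (480x640 bool, what is visible of it) and "at" ([column, row] in pixels, amid what is visible of it).
The state is a dict: "time_s": time; "qpos": joint angles; "joint_velocities": joint speeds; "tau": joint torques, N m; "tcp_pos": TCP position; "ee_rot": TCP orientation; "wrist_force": force on the tool from outside, world axes, zero at the start; "moment": the same for the moment, N m; "grip_width": finger opening in mm; "gripper_force": force on a finger pad.
Only numpy, scipy, OpenCV 4.12 (cv2) and the standard library are available. Lean on these libraries where they do the work, as an engineer would, in place of code of your own. Each camera call takes 0.05 s, during which the arm holds its last target. There are 200 camera calls.

TASK

First turn the crimper's die turret (the drum with a black knob on an arm) anticlockwise, seen from above, by one click only, so that the flat die stands opposite the sprung pressure plate. Then take the setting blade (the tool with the rectangular block handle) out of the rack and slide it straight down between the die and the plate until it drags snugly, with its tip about half-way down the two plates. Stay there and finish still gripping the handle, and leave all the other tools where they are.

Things in the scene. Friction and masses are not known exactly. Their poses are not given: they have to be found in the camera images.
- press: The crimper's grey base, 220 x 130 mm, 12 mm high, fixed to the bench; origin on the turret's upright axis at bench height, z up, -x of its frame points from the turret to the pressure plate (the side nearer the robot). The turret is a dark drum 82 mm across, its top 70 mm above the bench; its hub reaches 84 mm. The pressure plate's bracket stands 62 mm high, from 86 to 100 mm in front of the axis.
- turret (a joint): Turn of the turret about its upright axis, rad, growing anticlockwise from above. Three clicks (detents) at -1.047, 0 and +1.047; it starts at about -1.047 and the wanted one is 0, where the flat die faces the pressure plate. About 6 N at the knob takes it over the hump half-way between clicks; from about 0.1 rad beyond the hump it is drawn into the next click by itself and stays there when let go.
- knob (a point): Middle of the round upright black knob on the turret's arm, 22 mm in diameter and 38 mm high (from 76 to 114 mm above the bench; this point is 96 mm up), 85 mm from the turret's axis, on the side away from the pressure plate. It moves with the turret.
- die (a point): The flat die, an upright steel plate on the turret, 26 mm wide, its flat face from 20 to 64 mm above the bench, 52 mm from the turret's axis; at turret 0 it looks along -x of the press. Above 64 mm a lip slopes away to make a funnel. This point is the middle of the flat face, 42 mm above the bench; it turns with the turret.
- plate: The sprung pressure plate of the crimper, upright steel, 40 mm wide, flat from 20 to 64 mm above the bench; its lip slopes outward up to about 73 mm. At rest it stands 1.5 mm from the die (turret at 0) and gives way along -x of the press by up to 10 mm, pressing with 3 N at first and 1.5 N more per mm. The body's origin is 53.5 mm from its flat face, at rest on the turret's axis at bench height, with the axes of the press.
- throat (a point): Middle of the gap between die and plate at the top of their flats, where the funnel ends: fixed to the press at x -52.7, y 0, 64 mm above the bench. The flats reach 44 mm down from here; the funnel's mouth, 9 mm higher, is about 12 mm wide. The blade, 4 mm thick, pushes the plate back about 2.5 mm; against the die's face its middle plane lies 54 mm from the turret's axis.
- setter_grip (a point): Centre of the setting blade's handle, a black block 16 mm (its x) by 30 mm (its y) by 45 mm high (its z, up). Below it the steel blade, 4 mm thick (x), 22 mm wide (y), 60 mm long. About 0.11 kg. It starts hanging upright in one of the rack's three slots, which one varies.
- setter_tip (a point): Middle of the setting blade's lower edge, 82.5 mm below setter_grip, with the axes of the tool (z up along it).
- rack: Wooden tool rack, fixed; origin under its centre at bench height, 230 mm long along its y, 90 mm deep in x. Its top board, 72 mm above the bench and 60 mm deep, has three through slots 75 mm apart along y, each 26 mm (y) by 8 mm (x); a tool hangs in each with its handle resting on the board and rising 45 mm at most.
- scraper: Scraper with a round black handle, 30 mm in diameter and 42 mm high, hanging in another slot of the rack; origin under its handle. Not needed: leave it.
- tee_key: Key with a black crossbar handle, 56 mm long, its top 42 mm above the rack, hanging in the third slot; origin under its collar. Not needed: leave it.
- hammer: Hammer with a wooden handle, lying to the right of the crimper; leave it.
- driver: Screwdriver with a yellow handle, lying to the robot's right; leave it.
- drill: Grey cordless drill lying on its side on the far part of the bench; leave it.
- snips: Tin snips with red handles, lying between the robot and the rack; leave them.
- tape: Tape measure, 65 x 36 x 60 mm, standing between rack and crimper; leave it.
- screws: Clear jar with a grey lid, 70 mm across and 85 mm high, beyond the crimper; leave it.
There are look-alikes about, which are no part of the job. What is shaped like the part that bears setter_grip but orange is not meant.

How it is judged:
By the outcome, as a careful person would: the job done as asked, in the order asked, and still so for the second after the job is handed in, while the arm keeps its last pose, push and grip.
It also fails if it takes over 51 s, if anything falls off the work surface, if the arm or the gripper's body presses on something with over 40 N, if the wrist force passes 120 N, or if a joint passes its speed limit or range.

## Working session

There is one attempt and no reset: what is moved stays moved. The work goes in short steps, Python scripts to look and compute and a tool call to move; the robot and the scene stay as the last step left them, time stands still between calls to the robot, and variables do not carry over. Pictures are saved under pics/ and viewed, at most 13 in all, crops included, and the job is handed in when it is done.

Besides the shell and the picture viewer there is one more tool, called after "Call:" as name(argument=value, ...), one argument or row to a line, values as JSON. jog_arm: Moves the arm, as the interface text tells. Its arguments: {"type":"object","properties":{"steps":{"type":"string"}},"required":["steps"]}

```bash
mkdir -p pics; ls; cat > h.py <<'E'
import numpy as np, cv2
from cell import state, cams, workorder, env
from scipy.spatial.transform import Rotation as R
def ray(c,uv):
    K=c["K"];p=np.array([(uv[0]-K[0][2])/K[0][0],(uv[1]-K[1][2])/K[1][1]])
    q=p.copy()
    for _ in range(20): q=p/(1+c["k1"]*(q@q))
    E=np.array(c["extrinsics"]);o=-E[:3,:3].T@E[:3,3];d=E[:3,:3].T@np.array([q[0],q[1],1]);return o,d/np.linalg.norm(d)
def atz(c,uv,z):
    o,d=ray(c,uv);return o+d*(z-o[2])/d[2]
def proj(c,P):
    E=np.array(c["extrinsics"]);K=c["K"];p=E[:3,:3]@np.array(P)+E[:3,3];q=p[:2]/p[2];q=q*(1+c["k1"]*(q@q))
    return np.array([K[0][0]*q[0]+K[0][2],K[1][1]*q[1]+K[1][2]])
def tri(rs):
    A=np.zeros((3,3));b=np.zeros(3)
    for o,d in rs:
        M=np.eye(3)-np.outer(d,d);A+=M;b+=M@o
    return np.linalg.solve(A,b)
def totool(P):
    s=state();return R.from_quat(s["ee_rot"]).inv().apply(np.array(P)-s["tcp_pos"])
E
cat > a.py <<'E'
from h import *
import pickle
print(state()["time_s"],env.grip_depth,state()["ee_rot"])
for n in ["scene","top"]:
    c=cams.read_camera(n);pickle.dump(c,open(n+".pkl","wb"));cv2.imwrite(f"pics/{n}0.png",c["image"][:,:,::-1])
    o,d=ray(c,(320,240));print(n,o.round(),d.round(2),c["k1"])
    for t in ["knob","press","turret","die","plate","setter_grip","rack","scraper","tee_key"]:
        print(t,[(np.round(r["at"],1).tolist(),round(r["score"],2)) for r in cams.search_frame(n,t)[:3]])
E
python3 a.py
```

```text
pics
0.0 18.700000000000003 [ 2.13204832e-01  9.77007109e-01 -8.91026364e-04 -1.20696754e-04]
scene [1428. -158.  788.] [-0.78  0.09 -0.62] -0.06179291412051516
knob [([282.9, 264.3], 0.82), ([245.7, 343.3], 0.17)]
press [([282.2, 281.7], 0.85), ([273.1, 241.5], 0.59)]
turret [([283.2, 265.8], 0.69)]
die [([286.5, 265.7], 0.61), ([440.1, 187.8], 0.47)]
plate [([440.0, 187.6], 0.69), ([271.5, 241.5], 0.65)]
setter_grip [([418.1, 215.2], 0.78), ([463.4, 256.0], 0.75)]
rack [([445.1, 234.4], 0.86), ([421.3, 216.4], 0.41)]
scraper [([445.6, 211.0], 0.62)]
tee_key [([474.5, 197.3], 0.74)]
top [ 444.  -54. 1098.] [ 0.08  0.02 -1.  ] -0.0555938727309998
knob [([363.8, 213.2], 0.58)]
press [([362.2, 225.4], 0.94)]
turret [([364.9, 218.1], 0.98)]
die [([362.5, 216.5], 0.85)]
plate [([367.0, 246.2], 0.74)]
setter_grip [([202.4, 200.1], 0.75), ([365.2, 215.0], 0.69), ([227.9, 245.1], 0.63)]
rack []
scraper [([195.7, 255.5], 0.49)]
tee_key [([163.4, 268.2], 0.8)]
```

View pics/scene0.png

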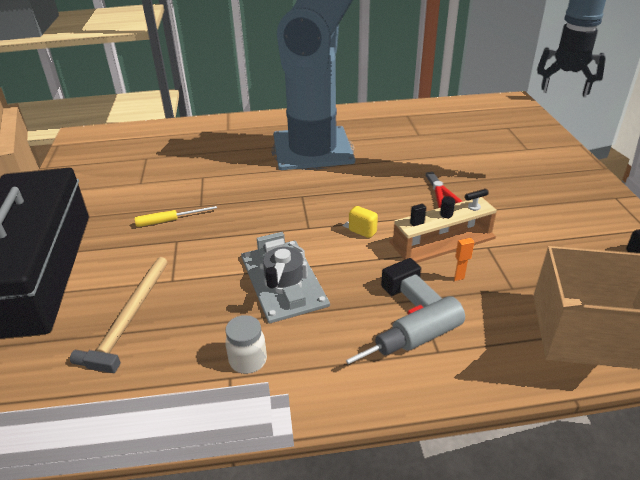

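View pics/top0.png

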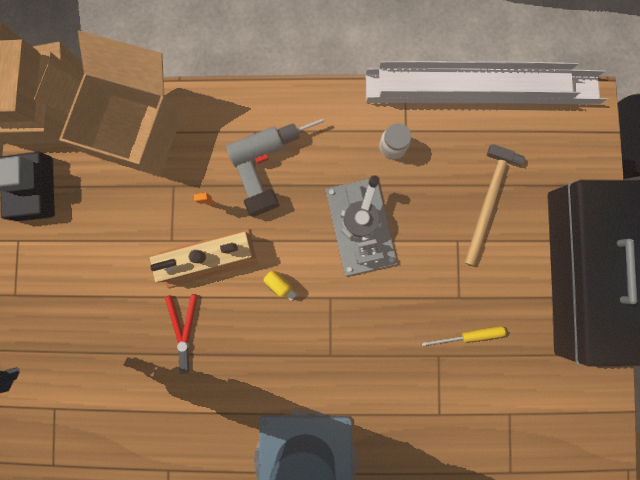

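The scene picture shows the crimper near (283,272) with its knob at (271,275). The rack is near (445,230), with the block-handled setter at its left end (418,214). In the top picture the setter is at (229,247), the hub at (362,217) and the knob at (374,182). The orange look-alike is at (202,197).

```bash
cat > b.py <<'E'
from h import *
import pickle
c=pickle.load(open("top.pkl","rb"));s=pickle.load(open("scene.pkl","rb"))
im=c["image"]
a=cv2.resize(im[160:300,300:440],(560,560),interpolation=cv2.INTER_CUBIC)
s2=cv2.resize(s["image"][220:330,230:340],(560,560),interpolation=cv2.INTER_CUBIC)
b=np.zeros((600,800,3),np.uint8);b[:400,:400]=cv2.resize(a,(400,400));b[:400,400:]=cv2.resize(s2,(400,400))
b[400:]=cv2.resize(im[225:285,140:260],(400,200)).repeat(1,0).__class__ and cv2.resize(im[228:288,140:380],(800,200))
cv2.imwrite("pics/crop1.png",b[:,:,::-1])
print("K",c["K"][0][0])
print("hub",atz(c,(362,217),84),"knob",atz(c,(374,182),114))
cv2.imwrite
for t,cam,n in [("press",c,"top"),("rack",c,"top")]:
    cams.read_camera(n)
    for r in cams.cut_out(n,t)[:1]:
        P=np.argwhere(r["pixels"])[:,::-1]
        z=12 if t=="press" else 72
        W=np.array([atz(c,p,z)[:2] for p in P],np.float32)
        bx=cv2.boxPoints(cv2.minAreaRect(W));print(t,r["score"],cv2.minAreaRect(W),bx.round())
cams.read_camera("scene"); cams.read_camera("top")
for n,cam in (("top",c),("scene",s)):
    for r in cams.cut_out(n,"setter_grip")[:3]:
        P=np.argwhere(r["pixels"])[:,::-1]; print(n,r["at"],len(P),P.min(0),P.max(0),P.mean(0),r["score"])
print("setter tri",tri([ray(c,(229,247)),ray(s,(418,214))]))
print("knob tri",tri([ray(c,(374,182)),ray(s,(271,269))]))
E
python3 b.py
```

```text
K 449.7234103190845
hub [ 574.76939213 -129.82330869   84.        ] knob [ 649.21504932 -154.80167353  114.        ]
press 0.8 ((565.047607421875, -134.40679931640625), (222.2161407470703, 134.17652893066406), 12.803415298461914) [[ 442.  -94.]
 [ 472. -224.]
 [ 688. -175.]
 [ 659.  -44.]]
rack 0.59 ((479.71954345703125, 235.5797576904297), (85.34546661376953, 240.8265838623047), 14.996955871582031) [[407. 341.]
 [470. 108.]
 [552. 130.]
 [490. 363.]]
top [204.8, 200.2] 195 [194 192] [216 204] [203.94358974 198.26666667] 0.58
top [195.8, 258.3] 188 [188 250] [205 262] [196.5106383  255.96808511] 0.52
top [227.6, 245.9] 131 [221 243] [237 252] [228.60305344 247.55725191] 0.43
scene [463.0, 256.0] 551 [454 238] [473 280] [462.76406534 257.18511797] 0.88
scene [414.7, 215.5] 363 [411 204] [426 245] [417.72727273 218.7630854 ] 0.74
scene [283.5, 277.5] 4919 [241 233] [329 322] [283.1772718  278.58141899] 0.25
setter tri [505.22289697 168.51989499  99.36061158]
knob tri [ 649.4808011  -155.94355365  112.45588555]
```

View pics/crop1.png

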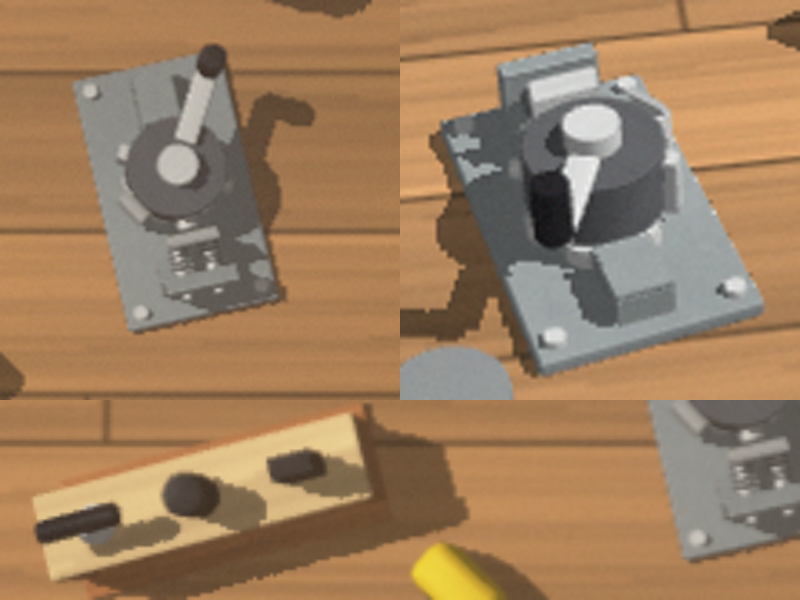

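The axis is at about (575,-130) and the press yaw is about 13°. The flat die shows at the lower left of the drum, so the turret is at -60°. The arm is offset, so the knob now stands at a world angle of about -18° and should end near +42°. Next I travel toward the knob at height.

Call:
jog_arm(
  steps="-0.94 -0.74 0 0 0 0 50; -0.94 -0.74 0 0 0 0 50; -0.94 -0.74 0 0 0 0 50; -0.94 -0.74 0 0 0 0 50",
)

```text
time_s: 1.73
tcp_pos: [331.3, 476.6, 231.3]
ee_rot: [0.218, 0.976, -0.002, 0.002]
wrist_force: [1.7, -1.1, -0.1]
grip_width: 49.8
gripper_force: 0.0
```

Call:
jog_arm(
  steps="-0.94 -0.74 0 0 0 0 45; -0.94 -0.74 0 0 0 0 45; -0.94 -0.74 0 0 0 0 45; -0.94 -0.74 0 0 0 0 45",
)

```text
time_s: 2.07
tcp_pos: [384.9, 370.2, 231.5]
ee_rot: [0.218, 0.976, -0.002, 0.002]
wrist_force: [0.8, 0.4, 0.4]
grip_width: 44.9
gripper_force: 0.0
```

Call:
jog_arm(
  steps="-0.94 -0.74 0 0 0 0 45; -0.94 -0.74 0 0 0 0 45; -0.94 -0.74 0 0 0 0 45; -0.94 -0.74 0 0 0 0 45",
)

```text
time_s: 2.4
tcp_pos: [438.7, 264.0, 231.6]
ee_rot: [0.218, 0.976, -0.001, 0.001]
wrist_force: [-0.4, -0.6, 0.3]
grip_width: 45.0
gripper_force: 0.0
```

Call:
jog_arm(
  steps="-0.94 -0.74 0 0 0 0 45; -0.94 -0.74 0 0 0 0 45; -0.94 -0.74 0 0 0 0 45; -0.94 -0.74 0 0 0 0 45; -0.94 -0.74 0 0 0 0 45",
)

```text
time_s: 2.82
tcp_pos: [490.3, 163.4, 231.5]
ee_rot: [0.216, 0.976, -0.0, 0.0]
wrist_force: [-0.7, -0.2, 0.3]
grip_width: 44.7
gripper_force: 0.0
```

The arm is passing right over the rack, so I take a wrist look at the setter here.

```bash
cat > w.py <<'E'
from h import *
import sys,pickle
c=cams.read_camera("wrist");pickle.dump(c,open(sys.argv[1]+".pkl","wb"));cv2.imwrite(f"pics/{sys.argv[1]}.png",c["image"][:,:,::-1])
s=state();print(np.round(s["tcp_pos"],1),np.round(s["ee_rot"],4),s["time_s"])
o,d=ray(c,(320,240));print(o.round(),d.round(2))
for t in sys.argv[2:]:
    for r in cams.cut_out("wrist",t)[:3]:
        P=np.argwhere(r["pixels"])[:,::-1].astype(np.float32);print(t,np.round(r["at"]),round(r["score"],2),cv2.minAreaRect(P))
E
python3 w.py w1 setter_grip rack
```

```text
[489.5 165.4 231.4] [ 2.139e-01  9.769e-01  2.000e-04 -1.000e-04] 2.8667
[417. 198. 374.] [ 0.3  -0.13 -0.94]
setter_grip [329. 232.] 0.96 ((329.06097412109375, 234.45120239257812), (35.139095306396484, 49.19473648071289), 51.34019470214844)
setter_grip [ 74. 382.] 0.61 ((71.14108276367188, 378.8391418457031), (53.121620178222656, 121.01879119873047), 50.710594177246094)
setter_grip [452. 309.] 0.56 ((453.0388488769531, 305.3523254394531), (76.51640319824219, 39.01401138305664), 59.74356460571289)
rack [397. 143.] 0.83 ((406.1878967285156, 140.40101623535156), (113.69405364990234, 324.8999938964844), 52.75667190551758)
rack [178. 175.] 0.57 ((178.00079345703125, 176.85440063476562), (91.27999877929688, 54.119998931884766), 16.260204315185547)
```

View pics/w1.png

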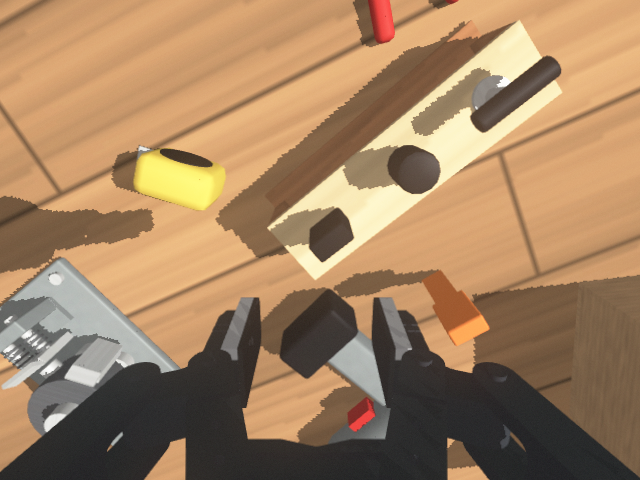

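Wrist view: the setter handle is at (331,235) and the rack board corners are at (268,228), (317,280), (562,92) and (517,22). The drill's black battery is under the gripper.

```bash
python3 - <<'E'
from h import *
import pickle
c=pickle.load(open("w1.pkl","rb"))
P=[atz(c,p,72)[:2] for p in [(268,228),(317,280),(562,92),(517,22)]]
print(np.round(P)); P=np.array(P)
for a,b in((1,2),(0,3)):
    d=P[a]*-1+P[b];print(np.linalg.norm(d),np.degrees(np.arctan2(d[1],d[0])))
m=P.mean(0);d=(P[2]+P[3]-P[0]-P[1]);d/=np.linalg.norm(d);print("center",m,"slot setter",m-75*d,"scr",m+75*d)
print("grip mid",atz(c,(331,235),94.5),"hub",atz(c,(60,418),84))
print("tool to knob",totool([649.3,-155,85]))
E
```

```text
[[487. 123.]
 [545. 140.]
 [485. 360.]
 [428. 343.]]
228.23005223884365 105.30029834935574
227.4968476635582 105.06520089660717
center [486.10187527 241.5152238 ] slot setter [505.74451096 169.13313441] scr [466.45923958 313.89731318]
grip mid [506.40054511 169.0657341   94.5       ] hub [ 565.79538473 -125.67274437   84.        ]
tool to knob [-279.66371299 -226.47140869  145.98905041]
```

Call:
jog_arm(
  steps="-0.94 -0.75 0 0 0 0 45; -0.94 -0.75 0 0 0 0 45; -0.94 -0.75 0 0 0 0 45; -0.94 -0.75 0 0 0 0 45",
)

```text
time_s: 3.3
tcp_pos: [546.1, 51.0, 231.7]
ee_rot: [0.217, 0.976, -0.002, 0.002]
wrist_force: [-0.2, -0.9, 0.0]
grip_width: 44.7
gripper_force: 0.0
```

Call:
jog_arm(
  steps="-0.94 -0.75 0 0 0 0 45; -0.94 -0.75 0 0 0 0 45; -0.94 -0.75 0 0 0 0 45; -0.94 -0.75 0 0 0 0 45",
)

```text
time_s: 3.63
tcp_pos: [599.8, -56.7, 231.6]
ee_rot: [0.217, 0.976, -0.002, 0.002]
wrist_force: [0.0, -1.1, 0.1]
grip_width: 44.9
gripper_force: 0.0
```

Call:
jog_arm(
  steps="-0.92 -0.75 0 0 0 -0.4 45; -0.92 -0.75 0 0 0 -0.4 45; -0.92 -0.75 0 0 0 -0.4 45; -0.92 -0.75 0 0 0 -0.4 45; -0.92 -0.75 0 0 0 -0.4 45",
)

```text
time_s: 4.05
tcp_pos: [650.4, -156.7, 230.7]
ee_rot: [0.111, 0.994, -0.0, -0.0]
wrist_force: [-0.3, 1.2, -0.2]
grip_width: 44.9
gripper_force: 0.0
```

```bash
python3 w.py w2 knob turret press; python3 -c "
from h import *
print(totool([649.3,-155,85]))"
```

```text
[ 650.3 -154.3  230.7] [ 1.096e-01  9.940e-01  6.000e-04 -4.000e-04] 4.1
[ 572. -139.  373.] [ 0.32 -0.06 -0.95]
knob [325. 108.] 0.89 ((314.8013916015625, 130.30067443847656), (121.44457244873047, 212.78660583496094), 26.175291061401367)
turret [324. 109.] 0.65 ((315.09014892578125, 130.2000732421875), (121.9072036743164, 212.34829711914062), 26.1881103515625)
press [323.  96.] 0.59 ((321.62750244140625, 92.14588165283203), (279.6954345703125, 162.3883514404297), 64.79888153076172)
[  0.34628699  -2.30081469 146.17247799]
```

View pics/w2.png

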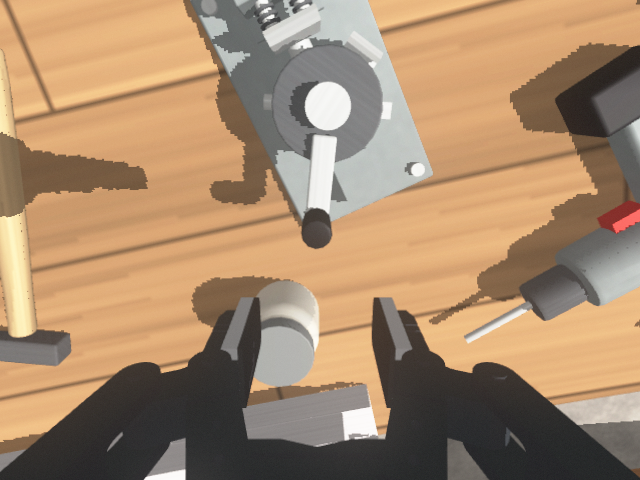

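Wrist view: knob top at (316,234), hub at (327,105), and the jar near (285,350) beyond it.

```bash
python3 -c "
from h import *
import pickle
c=pickle.load(open('w2.pkl','rb'))
k=atz(c,(316,234),114);h=atz(c,(327,105),84);j=atz(c,(284,352),85)
print(k,h,k-h,np.linalg.norm((k-h)[:2]),j)
a=atz(c,(432,175),12);b=atz(c,(372,5),12);d=b-a;print(a,b,np.degrees(np.arctan2(d[1],d[0])))
a=atz(c,(263,44),73);b=atz(c,(318,16),73);d=b-a;print(a,b,np.degrees(np.arctan2(d[1],d[0])))
print(totool(k))"
```

```text
[ 655.11873055 -157.31703962  114.        ] [ 574.39880826 -131.33098925   84.        ] [ 80.71992228 -25.98605036  30.        ] 84.79965015613809 [ 761.7765022  -209.31341771   85.        ]
[655.6232136  -48.51391843  12.        ] [508.89393277 -78.37096728  12.        ] -168.49826044550755
[ 526.16060561 -165.65136394   73.        ] [ 517.90662331 -125.07277326   73.        ] 101.49752517843304
[ -5.81623155  -3.27067907 117.16715044]
```

Call:
jog_arm(
  steps="-0.06 -0.03 0.3 0 0 0 45; -0.06 -0.03 0.6 0 0 0 45; -0.06 -0.03 0.9 0 0 0 45; -0.06 -0.03 1 0 0 0 45; -0.06 -0.03 1 0 0 0 45",
)

```text
time_s: 4.67
tcp_pos: [653.3, -158.1, 128.5]
ee_rot: [0.109, 0.994, 0.001, -0.003]
wrist_force: [-0.8, -0.2, 0.1]
grip_width: 44.6
gripper_force: 0.0
```

Call:
jog_arm(
  steps="0 0 0.2 0 0 0 45; 0 0 0.4 0 0 0 45; 0 0 0.42 0 0 0 45; 0 0 0.42 0 0 0 40; 0 0 0.42 0 0 0 32; 0 0 0.42 0 0 0 32; 0 0 0.42 0 0 0 32",
)

```text
time_s: 5.25
tcp_pos: [656.4, -160.5, 91.1]
ee_rot: [0.11, 0.994, -0.0, 0.001]
wrist_force: [-0.6, -0.1, -0.5]
grip_width: 32.2
gripper_force: 0.0
```

```bash
python3 -c "
from h import *
s=state();print(np.round(s['qpos'],3),s['tcp_pos'],s['wrist_force'],s['grip_width'])
Rm=R.from_quat(s['ee_rot']).inv();ax=np.array([574.4,-131.3,88]);a0=np.radians(-17.9)
for t in range(0,61,6):
  a=a0+np.radians(t);P=ax+[85*np.cos(a),85*np.sin(a),0];print(t,(Rm.apply(P-s['tcp_pos'])/100).round(3))
"
```

```text
[ 0.057  0.744  0.175  1.565 -0.159  0.844  1.643] [ 656.4195921  -160.53495773   91.07180037] [-0.56355071 -0.07127772 -0.4684352 ] 32.15257880838104
0 [0.018 0.028 0.031]
6 [0.014 0.117 0.031]
12 [0.02  0.206 0.031]
18 [0.035 0.293 0.031]
24 [0.059 0.379 0.031]
30 [0.092 0.462 0.031]
36 [0.134 0.54  0.03 ]
42 [0.183 0.614 0.03 ]
48 [0.24  0.683 0.03 ]
54 [0.304 0.745 0.03 ]
60 [0.373 0.8   0.03 ]
```

Call:
jog_arm(
  steps="0.015 0.08 0.03 0 0 -0.05 32; 0.014 0.12 0.03 0 0 -0.1 32; 0.02 0.16 0.03 0 0 -0.15 32; 0.02 0.21 0.03 0 0 -0.2 32; 0.03 0.25 0.03 0 0 -0.25 32; 0.035 0.29 0.03 0 0 -0.3 32; 0.05 0.34 0.03 0 0 -0.35 32; 0.06 0.38 0.03 0 0 -0.4 32; 0.075 0.42 0.03 0 0 -0.45 32; 0.09 0.46 0.03 0 0 -0.5 32; 0.11 0.5 0.03 0 0 -0.55 32; 0.135 0.54 0.03 0 0 -0.6 32; 0.16 0.58 0.03 0 0 -0.65 32; 0.185 0.615 0.03 0 0 -0.7 32; 0.21 0.65 0.03 0 0 -0.75 32; 0.24 0.685 0.03 0 0 -0.8 32; 0.27 0.715 0.03 0 0 -0.85 32; 0.305 0.745 0.03 0 0 -0.9 32; 0.34 0.775 0.03 0 0 -0.9 32; 0.37 0.8 0.03 0 0 -0.9 32",
)

```text
time_s: 6.92
tcp_pos: [636.7, -74.2, 86.5]
ee_rot: [-0.125, 0.992, -0.0, 0.0]
wrist_force: [0.4, 0.3, 0.3]
grip_width: 32.3
gripper_force: 0.0
```

Call:
jog_arm(
  steps="0 0 0 0 0 0 32; 0 0 0 0 0 0 32; 0 0 0 0 0 0 32; 0 0 0 0 0 0 45; 0 0 0 0 0 0 45; 0 0 0 0 0 0 45",
)

```text
time_s: 7.42
tcp_pos: [636.8, -74.4, 86.3]
ee_rot: [-0.125, 0.992, -0.0, 0.0]
wrist_force: [-0.1, -0.5, 0.8]
grip_width: 45.3
gripper_force: 0.0
```

```bash
python3 -c "
from h import *
s=state();print(np.round(s['qpos'],3),s['tcp_pos'],s['wrist_force'],s['grip_width'])
import pickle
for n in ('top','scene'):
  c=cams.read_camera(n);pickle.dump(c,open(n+'1.pkl','wb'))
  b=c['image'];b=b[150:290,290:450] if n=='top' else b[200:340,210:370]
  cv2.imwrite('pics/%s1.png'%n,cv2.resize(b,(400,350),interpolation=2)[:,:,::-1])
a=[cv2.imread('pics/%s1.png'%n) for n in ('top','scene')];cv2.imwrite('pics/k1.png',np.hstack(a))
"
```

```text
[ 0.008  0.695  0.055  1.66  -0.05   0.787  1.907] [636.77111322 -74.39082646  86.28118501] [-0.08540684 -0.46781549  0.75100341] 45.34835158789649
```

View pics/k1.png

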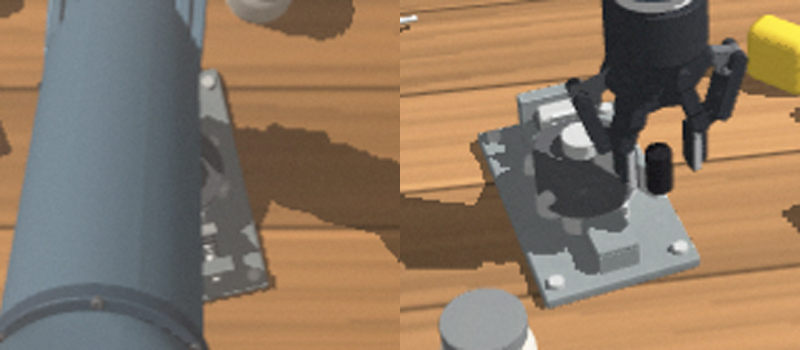

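The knob now stands between the fingers at the far left side, so the turret has turned. I lift and check from above.

Call:
jog_arm(
  steps="0 0 -0.3 0 0 0 45; 0 0 -0.6 0 0 0 45; 0 0 -1 0 0 0 45; 0 0 -1 0 0 0 45; 0 0 -1 0 0 0 45",
)

```text
time_s: 7.93
tcp_pos: [638.7, -74.5, 189.2]
ee_rot: [-0.125, 0.992, -0.001, 0.003]
wrist_force: [-0.4, -1.1, -1.0]
grip_width: 44.8
gripper_force: 0.0
```

Call:
jog_arm(
  steps="0.5 0 -0.5 0 0 0 60; 0.5 0 -0.5 0 0 0 60; 0.5 0 -0.5 0 0 0 60; 0.5 0 -0.5 0 0 0 60",
)

```text
time_s: 8.27
tcp_pos: [587.7, -87.2, 236.4]
ee_rot: [-0.125, 0.992, -0.0, 0.0]
wrist_force: [-1.1, -0.0, -0.4]
grip_width: 60.0
gripper_force: 0.0
```

```bash
python3 w.py w3 knob plate die
```

```text
[587.9 -86.4 235.5] [-1.251e-01  9.921e-01  2.000e-04 -4.000e-04] 8.3167
[ 510. -107.  378.] [ 0.31  0.09 -0.94]
knob [278. 180.] 0.89 ((270.0277404785156, 207.13804626464844), (195.11781311035156, 108.01392364501953), 87.84703826904297)
plate [262.  89.] 0.94 ((266.2632751464844, 72.46908569335938), (57.33208084106445, 74.25180053710938), 1.432096242904663)
die [275. 183.] 0.62 ((269.6068115234375, 207.62095642089844), (196.05636596679688, 108.92189025878906), 87.83074188232422)
```

View pics/w3.png

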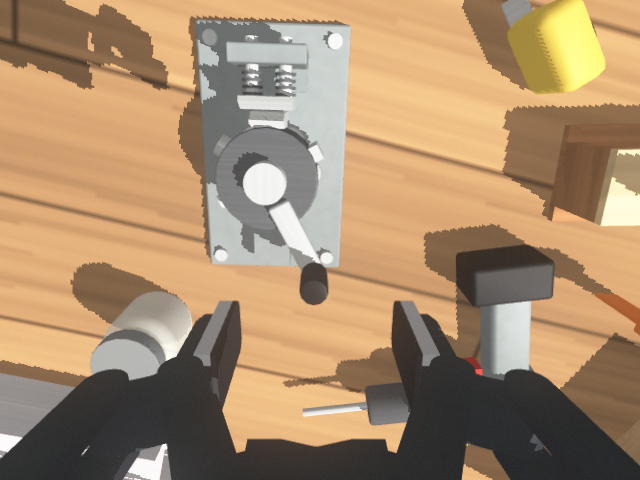

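The die now faces the plate with the funnel gap near (267,111); hub at (264,184), knob top at (314,289). I compute the press pose from these.

```bash
python3 -c "
from h import *
import pickle
c=pickle.load(open('w3.pkl','rb'))
h=atz(c,(264,184),84)[:2];k=atz(c,(314,290),114)[:2];d=k-h
print('hub',h,'knob',k,np.hypot(*d),np.degrees(np.arctan2(d[1],d[0])))
C=[atz(c,p,12)[:2] for p in [(193,18),(351,25),(340,266),(211,264)]]
print(np.round(C,1)); 
for i in range(4):
  e=C[(i+1)%4]-C[i];print(np.hypot(*e),np.degrees(np.arctan2(e[1],e[0])))
B=[atz(c,p,14)[:2] for p in [(209,37),(335,41),(327,257),(220,255)]];print('bolts',np.round(B,1))
for i in range(4):
  e=B[(i+1)%4]-B[i];print(np.hypot(*e),np.degrees(np.arctan2(e[1],e[0])))
for z,p in((73,(238,103)),(73,(296,103)),(73,(238,97)),(64,(267,111)),(73,(250,113)),(73,(287,111))):print(z,p,atz(c,p,z)[:2])
for y in (10,12,14):
  e=np.array([np.cos(np.radians(y)),np.sin(np.radians(y))]);print(y,proj(c,[*(h-54*e),64]))
print(totool([506.4,169,240]))
"
```

```text
hub [ 575.06271395 -130.96669625] knob [636.9667525  -76.11216298] 82.71112265032856 41.54486030644065
[[ 470.7 -221.6]
 [ 443.1  -94.4]
 [ 653.6  -45.4]
 [ 683.7 -171.5]]
130.21635169856015 102.24719769291194
216.1318482815484 13.093331723549287
129.5692858939258 -76.59882582885523
218.75186637282158 -166.74041691458
bolts [[ 481.4 -206.2]
 [ 458.1 -104.1]
 [ 646.7  -60.8]
 [ 671.  -164.1]]
104.701270224143 102.85314181224894
193.50439845255633 12.91599744721467
106.0658738399152 -76.78302364096048
194.18121397492848 -167.48623729744898
73 (238, 103) [ 523.58934486 -162.66336313]
73 (296, 103) [ 512.9740163  -121.50931219]
73 (238, 97) [ 519.52244098 -163.42568879]
64 (267, 111) [ 524.13676727 -141.93764753]
73 (250, 113) [ 528.2384871  -152.80121073]
73 (287, 111) [ 520.04714145 -126.64988885]
10 [269.67892646 108.52148878]
12 [267.18977264 108.36323277]
14 [264.69992432 108.2962444 ]
[ 15.57464011 267.18674467  -4.91305491]
```

Call:
jog_arm(
  steps="0.05 0.9 0 0 0 0 50; 0.05 0.9 0 0 0 0 50; 0.05 0.9 0 0 0 0 50; 0.05 0.9 0 0 0 0 50",
)

```text
time_s: 8.8
tcp_pos: [560.2, 4.3, 235.3]
ee_rot: [-0.129, 0.992, 0.001, -0.001]
wrist_force: [-1.0, -0.0, -0.1]
grip_width: 49.8
gripper_force: 0.0
```

Call:
jog_arm(
  steps="0.05 0.9 0 0 0 0 50; 0.05 0.9 0 0 0 0 50; 0.05 0.9 0 0 0 0 50; 0.05 0.9 0 0 0 0 50",
)

```text
time_s: 9.13
tcp_pos: [533.1, 89.0, 235.6]
ee_rot: [-0.128, 0.992, 0.001, -0.001]
wrist_force: [0.3, 0.9, -0.2]
grip_width: 50.2
gripper_force: 0.0
```

Call:
jog_arm(
  steps="0.05 0.87 0 0 0 1 50; 0.05 0.87 0 0 0 1 50; 0.05 0.87 0 0 0 1 50; 0.05 0.87 0 0 0 1 50; 0.05 0.87 0 0 0 1 50",
)

```text
time_s: 9.55
tcp_pos: [507.8, 168.2, 235.7]
ee_rot: [0.139, 0.99, -0.0, -0.0]
wrist_force: [-0.0, -0.0, 1.3]
grip_width: 50.3
gripper_force: 0.0
```

Call:
jog_arm(
  steps="0 0 0 0 0 1 50; 0 0 0 0 0 1 50; 0 0 0 0 0 1 50; 0 0 0 0 0 1 50; 0 0 0 0 0 1 50",
)

```text
time_s: 9.97
tcp_pos: [508.2, 166.8, 235.8]
ee_rot: [0.391, 0.921, -0.001, 0.0]
wrist_force: [0.9, 1.1, -0.3]
grip_width: 50.1
gripper_force: 0.0
```

Call:
jog_arm(
  steps="0 0 0 0 0 0.98 50; 0 0 0 0 0 0.98 50; 0 0 0 0 0 0.98 50; 0 0 0 0 0 0.98 50; 0 0 0 0 0 0.98 50; 0 0 0 0 0 0.98 50",
)

```text
time_s: 10.47
tcp_pos: [507.8, 167.6, 236.0]
ee_rot: [0.607, 0.794, -0.0, 0.0]
wrist_force: [0.9, -0.4, 0.0]
grip_width: 50.2
gripper_force: 0.0
```

```bash
python3 w.py w4 setter_grip; python3 -c "
from h import *
s=state();e=R.from_quat(s['ee_rot']).as_matrix();print(s['qpos'],np.degrees(np.arctan2(e[1,1],e[0,1])),e[:,2])
print(totool([506.4,169,79]))"
```

```text
[507.7 167.8 236.1] [ 6.072e-01  7.946e-01 -2.000e-04  1.000e-04] 10.5167
[487. 246. 378.] [ 0.1  -0.31 -0.94]
setter_grip [482. 162.] 0.97 ((476.41180419921875, 167.85293579101562), (63.786869049072266, 45.59669494628906), 14.03624439239502)
setter_grip [309. 214.] 0.85 ((310.0, 217.0), (52.0, 22.0), 90.0)
setter_grip [314. 417.] 0.35 ((313.1472473144531, 422.4654235839844), (153.0811004638672, 51.932071685791016), 2.02732253074646)
[-0.61932955  0.33894714  0.26843355  1.85257875 -0.10711884  0.96425448
 -0.0389358 ] 15.20221504624669 [-8.09686333e-05 -3.97958569e-04 -9.99999918e-01]
[  1.41881246  -0.89909592 157.13863721]
```

View pics/w4.png

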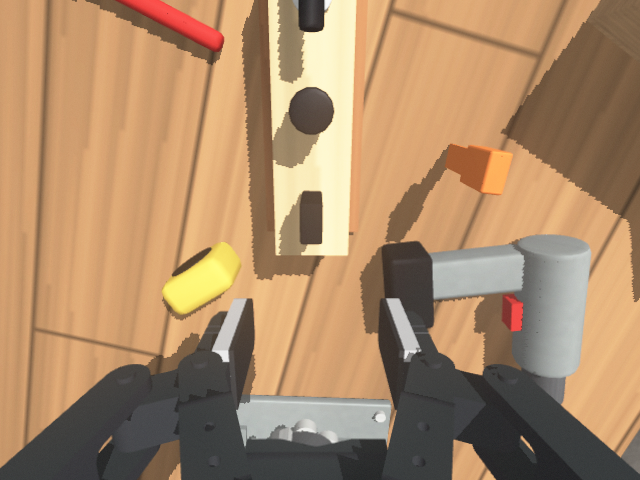

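Wrist view from above the rack: the handle silhouette is at columns 300–322, rows 191–243, and the rack is square to the image.

```bash
python3 -c "
from h import *
import pickle
c=pickle.load(open('w4.pkl','rb'));s=state()
u=np.array([-np.sin(np.radians(15.2)),np.cos(np.radians(15.2))])
f=atz(c,(311.5,243.5),117)[:2];n=atz(c,(312,191),72)[:2];n2=atz(c,(311,217),117)[:2]
print(f+15*u,n,n-15*u)
print('tool',totool([*(f+15*u),79]),totool([*(n-15*u),79]))
print('proj of TCP axis at board edges', [atz(c,p,72)[:2] for p in((275,254),(348,255))])
"
```

```text
[505.00527113 170.24587145] [501.60804989 182.72640685] [505.54088757 168.25115943]
tool [  2.98682114  -1.91831764 157.13825433] [  0.92145869  -1.92451069 157.13900478]
proj of TCP axis at board edges [array([485.73947112, 123.19917102]), array([544.61185336, 138.3141784 ])]
```

Call:
jog_arm(
  steps="0.02 -0.015 0.3 0 0 0 50; 0.02 -0.015 0.6 0 0 0 50; 0.02 -0.015 0.9 0 0 0 50; 0.02 -0.015 1 0 0 0 50; 0.02 -0.015 1 0 0 0 50",
)

```text
time_s: 10.98
tcp_pos: [503.7, 169.0, 134.1]
ee_rot: [0.608, 0.794, -0.002, -0.001]
wrist_force: [-0.2, -0.8, 0.8]
grip_width: 49.6
gripper_force: 0.0
```

Call:
jog_arm(
  steps="0 0 0.2 0 0 0 50; 0 0 0.4 0 0 0 50; 0 0 0.54 0 0 0 50; 0 0 0.54 0 0 0 50; 0 0 0.54 0 0 0 30; 0 0 0.54 0 0 0 20; 0 0 0.54 0 0 0 10; 0 0 0.54 0 0 0 5; 0 0 0.54 0 0 0 5; 0 0 0.54 0 0 0 5; 0 0 0.54 0 0 0 5; 0 0 0.54 0 0 0 5",
)

```text
time_s: 11.98
tcp_pos: [505.9, 170.1, 84.0]
ee_rot: [0.609, 0.793, 0.001, 0.0]
wrist_force: [-3.6, 0.3, 7.1]
grip_width: 15.1
gripper_force: 58.7
```

```bash
python3 -c "
from h import *
s=state();e=R.from_quat(s['ee_rot']).as_matrix();print(s['time_s'],s['tcp_pos'],s['wrist_force'],s['grip_width'],s['gripper_force'],np.degrees(np.arctan2(e[1,1],e[0,1])),e[:,2])
import os
c=cams.read_camera('scene');b=c['image'][170:290,360:520];cv2.imwrite('pics/g.png',cv2.resize(b,(640,480),interpolation=2)[:,:,::-1])"
```

```text
11.9833 [505.94016012 170.07007945  84.01054152] [-3.58961286  0.34385789  7.07073268] 15.112704948016393 58.73060345649719 14.984705281905647 [ 1.03664770e-03  8.29906159e-04 -9.99999118e-01]
```

The setter is gripped (15 mm opening, 59 N), so I lift and carry it.

Call:
jog_arm(
  steps="0 0 -0.1 0 0 0 5; 0 0 -0.2 0 0 0 5; 0 0 -0.35 0 0 0 5; 0 0 -0.5 0 0 0 5; 0 0 -0.7 0 0 0 5; 0 0 -0.9 0 0 0 5; 0 0 -1 0 0 0 5; 0 0 -1 0 0 0 5; 0 0 -1 0 0 0 5",
)

```text
time_s: 12.78
tcp_pos: [505.7, 170.1, 182.9]
ee_rot: [0.609, 0.793, 0.001, 0.0]
wrist_force: [0.1, -0.1, -1.5]
grip_width: 15.3
gripper_force: 58.4
```

Call:
jog_arm(
  steps="-0.15 -0.03 -0.05 0 0 0 5; -0.4 -0.08 -0.05 0 0 0 5; -0.65 -0.14 -0.05 0 0 0 5; -0.9 -0.19 -0.05 0 0 0 5; -1 -0.21 -0.05 0 0 0 5; -1 -0.21 -0.05 0 0 0 5",
)

```text
time_s: 13.28
tcp_pos: [510.4, 64.7, 186.4]
ee_rot: [0.611, 0.792, -0.001, -0.0]
wrist_force: [0.1, 0.5, -0.1]
grip_width: 14.9
gripper_force: 58.5
```

Call:
jog_arm(
  steps="-0.15 -0.03 0 0 0 0 5; -0.4 -0.08 0 0 0 0 5; -0.65 -0.14 0 0 0 0 5; -0.9 -0.19 0 0 0 0 5; -1 -0.21 0 0 0 0 5; -1 -0.21 0 0 0 0 5",
)

```text
time_s: 13.78
tcp_pos: [516.5, -35.7, 186.9]
ee_rot: [0.61, 0.792, -0.0, -0.0]
wrist_force: [-0.4, 0.5, -0.4]
grip_width: 15.6
gripper_force: 58.5
```

Call:
jog_arm(
  steps="-0.15 -0.03 0 0 0 0 5; -0.4 -0.08 0 0 0 0 5; -0.65 -0.14 0 0 0 0 5; -0.9 -0.19 0 0 0 0.07 5; -1 -0.21 0 0 0 0.07 5; -1 -0.21 0 0 0 0.07 5; -1 -0.21 0 0 0 0.07 5",
)

```text
time_s: 14.37
tcp_pos: [522.4, -134.0, 186.9]
ee_rot: [0.623, 0.783, 0.0, -0.001]
wrist_force: [-0.6, 0.2, -1.2]
grip_width: 15.5
gripper_force: 58.5
```

```bash
python3 -c "
from h import *
s=state();e=R.from_quat(s['ee_rot']).as_matrix();print(s['time_s'],s['tcp_pos'],s['wrist_force'],s['grip_width'],s['gripper_force'],np.degrees(np.arctan2(e[1,1],e[0,1])),e[:,2])
print(totool([522.3,-143.2,155]))"; python3 w.py w5 setter_grip plate
```

```text
14.3667 [ 522.4270795  -134.02381323  186.89602284] [-0.59545461  0.15455674 -1.16891463] 15.474903581700717 58.46112906932831 12.98462333086106 [-5.60886183e-04  1.38342568e-03 -9.99998886e-01]
[-8.96001019 -2.17810535 31.88336401]
[ 522.4 -133.4  186.9] [ 6.221e-01  7.829e-01  5.000e-04 -8.000e-04] 14.4167
[505. -55. 329.] [ 0.08 -0.31 -0.95]
setter_grip [316. 335.] 0.94 ((316.5, 318.5), (165.0, 49.0), 90.0)
plate [298. 229.] 0.87 ((277.5, 233.0), (72.0, 71.0), 90.0)
plate [315. 336.] 0.3 ((316.0, 318.5), (165.0, 48.0), 90.0)
```

View pics/w5.png

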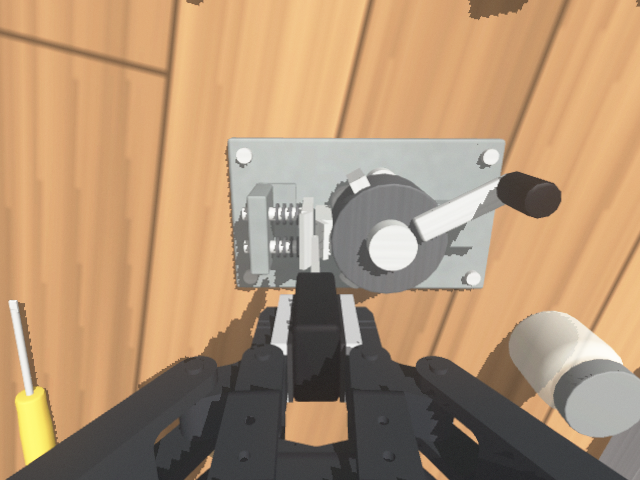

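Close view: the blade hangs below the fingers at columns 311–319. The plate's lip is at about 302–315 and the die at about 322–331, and the base edges are square to the image. I check the gap numerically.

```bash
python3 -c "
from h import *
import pickle
c=pickle.load(open('w5.pkl','rb'));s=state()
a=np.radians(12.9);ex=np.array([np.cos(a),np.sin(a)]);ey=np.array([-ex[1],ex[0]])
h=atz(c,(393,245),84)[:2];print('hub',h)
def pr(p,z):
  q=atz(c,p,z)[:2]-np.array([574.9,-131.1]);return np.round([q@ex,q@ey],1)
print('platelip L/R',pr((301,200),73),pr((315,200),73),'die',pr((322,220),73),pr((331,220),73),'bracket',pr((249,225),62),pr((270,225),62))
q=np.array(s['tcp_pos'][:2])-[574.9,-131.1];print('tcp',q@ex,q@ey)
for z in (64,73):
  print('gap predicted px',proj(c,[*(np.array([574.9,-131.1])-54*ex),z]))
print('tip px if centred',proj(c,[*s['tcp_pos'][:2],115]))
g=cv2.cvtColor(c['image'],cv2.COLOR_RGB2GRAY)
for r in (200,208,215,222,230,240,255,265): print(r,g[r,294:340].tolist())
print('corner yaw',[np.round(pr(p,12),1) for p in((228,138),(506,139),(484,289),(237,290))])
"
```

```text
hub [ 574.56482421 -128.82690694]
platelip L/R [-60.7  30. ] [-51.4  30. ] die [-46.6  16.2] [-40.6  16.2] bracket [-98.1   9.2] [-83.2   9.2]
tcp -51.764434600421 9.322514583006864
gap predicted px [311.29912535 238.35608406]
gap predicted px [311.15320377 242.55515048]
tip px if centred [314.14847419 251.40590158]
200 [191, 185, 188, 197, 197, 197, 197, 196, 179, 188, 214, 213, 216, 214, 214, 213, 213, 215, 213, 205, 196, 195, 196, 196, 195, 197, 195, 197, 197, 197, 198, 197, 196, 196, 162, 113, 113, 120, 131, 142, 144, 138, 109, 78, 78, 78]
208 [235, 199, 135, 139, 156, 212, 232, 213, 197, 214, 212, 212, 212, 212, 212, 212, 212, 213, 206, 173, 172, 205, 213, 214, 213, 212, 213, 212, 214, 213, 212, 213, 213, 213, 205, 195, 175, 133, 101, 83, 76, 78, 79, 78, 77, 79]
215 [215, 143, 140, 123, 124, 181, 209, 207, 209, 215, 221, 226, 225, 224, 224, 226, 227, 227, 214, 163, 113, 173, 213, 212, 213, 214, 212, 213, 214, 213, 211, 212, 212, 213, 212, 214, 213, 181, 117, 77, 76, 77, 77, 76, 96, 116]
222 [111, 103, 88, 80, 116, 181, 210, 208, 208, 214, 222, 225, 226, 225, 223, 225, 229, 229, 
[... 474 characters left out ...]
10, 211, 209, 209, 182, 148, 149, 142, 143, 192, 231, 240, 239, 240, 217, 156, 124, 106, 116, 124, 127, 128, 125, 125, 123, 124]
255 [108, 106, 93, 76, 79, 165, 211, 211, 209, 212, 221, 227, 226, 224, 224, 226, 224, 216, 210, 210, 209, 210, 210, 210, 194, 165, 150, 152, 151, 213, 240, 241, 240, 230, 178, 139, 131, 109, 98, 102, 119, 126, 125, 122, 124, 124]
265 [107, 106, 107, 107, 108, 171, 210, 209, 210, 211, 221, 226, 228, 224, 224, 226, 216, 205, 211, 210, 212, 209, 210, 210, 208, 167, 108, 107, 107, 106, 108, 107, 109, 106, 109, 107, 108, 109, 107, 109, 108, 107, 100, 102, 113, 119]
corner yaw [array([-119.6,   65.1]), array([97.4, 64.6]), array([ 98.1, -64.6]), array([-120.6,  -66.2])]
```

The gap and the tip agree within about 0.5 mm. I align and go down to just above the funnel, then slowly in.

Call:
jog_arm(
  steps="-0.04 -0.01 0 0 0 0 5; -0.09 -0.025 0 0 0 0 5; -0.09 -0.025 0.1 0 0 0 5; -0.09 -0.025 0.2 0 0 0 5; -0.09 -0.025 0.3 0 0 0 5; -0.09 -0.025 0.35 0 0 0 5; -0.09 -0.025 0.35 0 0 0 5; -0.09 -0.025 0.35 0 0 0 5; -0.09 -0.025 0.35 0 0 0 5",
)

```text
time_s: 15.27
tcp_pos: [521.9, -145.6, 152.4]
ee_rot: [0.623, 0.782, 0.0, 0.0]
wrist_force: [0.4, 0.5, -0.7]
grip_width: 15.0
gripper_force: 58.5
```

```bash
cat > st.py <<'E'
from h import *
s=state();e=R.from_quat(s['ee_rot']).as_matrix();a=np.radians(12.9)
q=np.array(s['tcp_pos'][:2])-[574.9,-131.1];print(round(s['time_s'],2),np.round(s['tcp_pos'],1),'F',np.round(s['wrist_force'],1),'M',np.round(s['moment'],2),s['grip_width'],s['gripper_force'])
print('press x,y',q@[np.cos(a),np.sin(a)],q@[-np.sin(a),np.cos(a)],'yaw',np.degrees(np.arctan2(e[1,1],e[0,1])),e[:,2].round(4),'tip z if no slip',s['tcp_pos'][2]-72)
E
python3 st.py
```

```text
15.27 [ 521.9 -145.6  152.4] F [ 0.4  0.5 -0.7] M [-0.01 -0.06 -0.06] 14.989928429133634 58.4754753112793
press x,y -54.865857580858595 -2.299137337670542 yaw 12.876268893626966 [ 3.e-04 -1.e-04 -1.e+00] tip z if no slip 80.42620149599492
```

Call:
jog_arm(
  steps="0.015 0.003 0.02 0 0 0 5; 0.015 0.003 0.05 0 0 0 5; 0.015 0.003 0.08 0 0 0 5; 0.015 0.003 0.11 0 0 0 5; 0.015 0.003 0.14 0 0 0 5; 0.015 0.003 0.16 0 0 0 5; 0.015 0.003 0.18 0 0 0 5; 0.015 0.003 0.2 0 0 0 5; 0.015 0.003 0.2 0 0 0 5; 0.015 0.003 0.2 0 0 0 5",
)

```text
time_s: 16.1
tcp_pos: [522.7, -144.7, 133.3]
ee_rot: [0.623, 0.782, 0.0, 0.001]
wrist_force: [0.2, 0.3, 7.7]
grip_width: 15.1
gripper_force: 59.5
```

```bash
python3 st.py; python3 w.py w6 plate setter_grip
```

```text
16.1 [ 522.7 -144.7  133.3] F [0.2 0.3 7.7] M [-0.12 -0.03  0.01] 15.072840278509425 59.50637698173523
press x,y -53.923230860856094 -1.582377675488973 yaw 12.856679585913925 [ 2.3e-03 -7.0e-04 -1.0e+00] tip z if no slip 61.26809229871188
[ 522.7 -144.6  133.2] [6.235e-01 7.818e-01 4.000e-04 1.100e-03] 16.15
[505. -65. 275.] [ 0.09 -0.32 -0.94]
plate [293. 231.] 0.87 ((269.3680419921875, 238.6522979736328), (76.16310119628906, 88.5600814819336), 85.91438293457031)
setter_grip [314. 334.] 0.98 ((315.5, 318.5), (165.0, 49.0), 90.0)
```

View pics/w6.png

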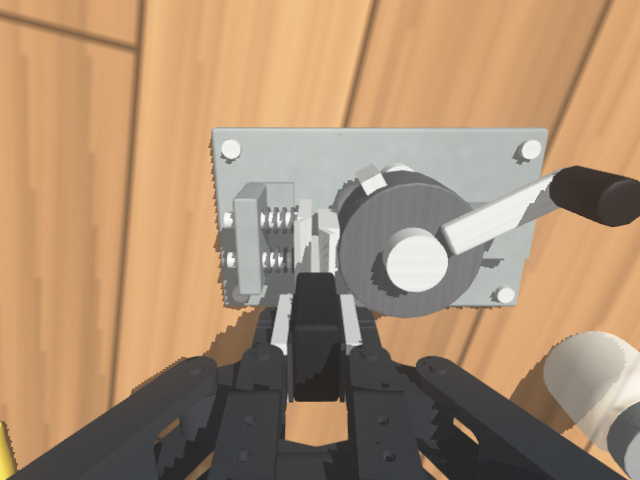

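The blade is in the throat between plate and die, with 7.7 N of drag and no slip in the grip. I go down another 19 mm.

Call:
jog_arm(
  steps="0 0 0.02 0 0 0 5; 0 0 0.04 0 0 0 5; 0 0 0.06 0 0 0 5; 0 0 0.08 0 0 0 5; 0 0 0.1 0 0 0 5; 0 0 0.12 0 0 0 5; 0 0 0.14 0 0 0 5; 0 0 0.16 0 0 0 5; 0 0 0.18 0 0 0 5; 0 0 0.19 0 0 0 5; 0 0 0.19 0 0 0 5; 0 0 0.19 0 0 0 5; 0 0 0.19 0 0 0 5",
)

```text
time_s: 17.33
tcp_pos: [522.4, -144.5, 113.9]
ee_rot: [0.623, 0.782, 0.0, 0.001]
wrist_force: [0.5, -0.7, 4.8]
grip_width: 15.0
gripper_force: 59.4
```

```bash
python3 st.py; python3 - <<'E'
from h import *
import pickle
c=cams.read_camera("wrist");b=c["image"][100:340,180:500]
for n in ["setter_grip","plate","knob"]:
    for r in cams.cut_out("wrist",n)[:1]:
        P=np.argwhere(r["pixels"])[:,::-1].astype(np.float32);print(n,cv2.minAreaRect(P))
s=cams.read_camera("scene");pickle.dump((c,s),open("fin.pkl","wb"))
g=c["image"]
k=[int(v) for v in proj(s,[522,-143,70])]
x=s["image"][k[1]-60:k[1]+60,k[0]-60:k[0]+60]
cv2.imwrite("pics/fin.png",np.hstack([cv2.resize(b,(400,300),interpolation=2),cv2.resize(x,(300,300),interpolation=2)])[:,:,::-1])
h=atz(c,(0,0),84)
E
```

```text
17.33 [ 522.4 -144.5  113.9] F [ 0.5 -0.7  4.8] M [-0.05 -0.23 -0.02] 14.964175082427237 59.37937259674072
press x,y -54.13420534460573 -1.3533733124543634 yaw 12.857419170586184 [ 1.7e-03 -6.0e-04 -1.0e+00] tip z if no slip 41.873727562202546
setter_grip ((315.5, 318.0), (166.0, 49.0), 90.0)
plate ((263.0, 250.5), (87.0, 94.0), 90.0)
knob ((478.5, 252.5), (169.0, 321.0), 90.0)
```

View pics/fin.png

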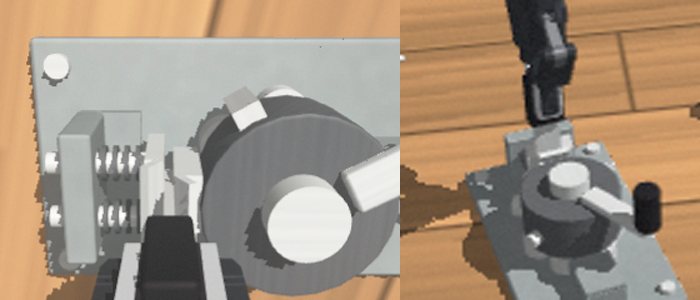

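The blade sits between the plate and die with its tip at about 42 mm. There are about 5 N of drag, the handle is still gripped, and the turret is on its click.

```bash
python3 -c "
from cell import workorder
print(workorder.finish_job())"
```

```text
the job is handed in; nothing more can be done
None
```

I turned the turret one click anticlockwise and slid the setting blade between die and plate, its tip about 42 mm above the bench with about 5 N of drag; the handle is still gripped, no other tool was moved, and the job was handed in at about 17 s (verdict not shown).

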